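# Peel the top tray off the oily stack and present it over the inspection plate

### The arm

A 7-joint arm with a two-finger parallel gripper is mounted at the origin on a cart in front of the work surface, level with it; the furniture and walls round the work are solid. World frame = base frame: x ahead of the robot, y to its left, z up, the work surface at z = 0. Lengths are in m, angles in rad, forces in N, time in s.
With the tool pointing down it reaches from about 0.425 to 0.875 m from the base axis. Payload 4.7 kg.
Tool frame: the origin (TCP) lies at the very end of the fingers, on their centre line; the grasp point (between the pads) lies 19 mm behind it; z points along the fingers, y is the line along which they close (so a half turn about z gives the same grasp; the last joint's range is limited). The gripper opens to 87 mm and grips with 3 to 60 N. Pads are 19 mm wide; open, the fingers measure 117 mm over their backs; the gripper's body (75 mm by 190 mm) begins 51 mm behind the grasp point.
Start: joints at [1.143, 0.321, -0.07, 1.45, 0.023, 1.371, -0.057], TCP at [0.278, -0.588, 0.223] pointing down, gripper open.
Joint ranges: [-2.86, 2.86], [-0.3, 2.09], [-1.38, 1.24], [0.06, 2.45], [-1.56, 4.7], [0.09, 2.05], [-2.69, 2.69]. Speed limits (rad/s): [2.57, 2.57, 3.14, 3.14, 3.14, 3.14, 3.14].

### API

Orientations are given as a rotation vector (axis times angle).
In Python, from bench import ctrl, vision gives the robot as it stands.
- The arm moves only by the tool jog_arm, never from a script. Its argument "increments" is a list of rows, each an object of numbers: "tx", "ty", "tz": the shift along the tool's x, y, z in mm; "wx", "wy", "wz": the turn, a rotation vector about the tool's x, y, z in rad; "gripper": the opening, from 0 (shut) to 1 (fully open). In form: [{"tx": .., "ty": .., "tz": .., "wx": .., "wy": .., "wz": .., "gripper": ..}, ...]. A call has exactly 5 rows; each row is the pose to reach, as a shift and turn from the pose commanded when the call began, along the tool's axes at that moment; what a row does not reach only later rows make up. A row lasts 1/12 s, in which the tool goes at most 41.7 mm and 7.16 degrees, less where a joint would pass 70% of its speed; a pose out of reach is approached as far as the arm can. A call with a gripper value outside its range is refused whole. The fingers move at their own pace and stop on an object; "grip_force" is the grip in N (left out, the last holds). Time passes only in rows, so rows that repeat a pose let the fingers close, or fill a call up. It gives the time, the measured TCP pose, the force, the opening and the grip force at its end, in the units of the state.
- ctrl.get_state(): the state, without advancing time (a new reading comes with each control period).
- vision.get_image(name): name is "scene" or "top" or "wrist"; returns a dict with "color" (384x512x3 uint8, blue, green, red), "fx", "fy", "cx", "cy" (pixels), "extrinsics" (4x4, takes a point from world to camera coordinates). Camera axes: x right, y down, z forward; pixel columns grow to the right and rows downward; lengths in m; the calibration is good to about 2 mm. A picture is of the moment at which its call begins. There is no depth.
- ctrl.close_job(): hands the job in; it is judged then, once.
Trained networks look in the newest picture that a camera, given by its name, has taken for a name from the list of things; names that differ only in an ending like _2 or _b are one class to them, and where a whole thing is asked for, a point or a joint stands for the part that bears it (a point fixed in the world has none). Each returns a list of dicts, best first, with "conf" (0 to 1); they miss things now and then, are a little off and sometimes report something else, mostly with a low value. They report only what shows in the picture. A call takes as long as a camera call.
- vision.spot_in(camera, thing): "bbox" ([left, top, right, bottom] in pixels, round what is visible of it).
The state is a dict: "time": time; "joint_positions": joint angles; "qd": joint speeds; "joint_torque": joint torques, N m; "position": TCP position; "tool_rot": TCP orientation; "ft_force": force on the tool from outside, world axes, zero at the start; "torque": the same for the moment, N m; "grip_width": opening from 0.0 (shut) to 1.0 (fully open); "grip_force": force on a finger pad.
Only numpy, scipy, OpenCV 4.12 (cv2) and the standard library are available. Lean on these libraries where they do the work, as an engineer would, in place of code of your own. Each camera call takes 0.05 s, during which the arm holds its last target. There are 200 camera calls.

### The job

Three formed metal trays are nested in the open die and stick together. Take the top tray by its lift tab and peel it: raise the tab's corner first so that the tray clearly tilts while the diagonally opposite corner still rests on the stack, without pulling the two lower trays up out of the die or disturbing the small things round about. Then lift it out and present it for inspection: finish while holding the tray still, roughly level (right way up) and centred over the inspection plate, at least 10 cm above it; do not put it down or let go.

Things in the scene. Friction and masses are not known exactly. Their poses are not given: they have to be found in the camera images.
- tray_top: The top tray, bare aluminium, about 0.2 kg, the only one with a lift tab. Rim 110 mm (own x) by 150 mm (own y), 32 mm deep, open upward. Origin: centre of its floor's underside; rim from z = 20 to 32 mm, resting on the rim below. Its upright collar (z = 8 to 20 mm) is nipped inside that rim near each of the four corners, by roughly 2 N a corner, until that corner has risen 10 mm
- tab_grip (a point): Where to pinch the top tray's lift tab: an upright plate 8 mm thick, 26 mm long, 97 mm from the tray's centre beyond its (-x, -y) corner, standing along the diagonal (own direction (-55, -75) outward), so fingers close across the diagonal. It stands z = 32 to 70 mm in the tray's frame; this point is its middle at z = 56 mm, 14 mm below its top edge, 94 mm above the bench
- tab_corner (a point): Underside of the top tray's rim at the corner with the tab, tray frame (-51, -71, 20) mm
- far_corner (a point): Underside of the top tray's rim at the corner diagonally opposite the tab, tray frame (51, 71, 20) mm; the corner on which the tray pivots when it is peeled
- lower_trays (a joint): The two lower trays, stuck together, same pressings without tabs, lying in the die: how far they have been pulled straight up out of it, in m (0 = home, stop at 0.02). Weight and friction hold them with about 6 N: less than a straight pull on all four corners of the top tray, more than a peel from one corner. They stay where they are left
- lower_rim (a point): Centre of the upper face of the second tray's rim, on which the top tray's rim rests, 58 mm above the bench; moves with the lower trays, axes as the die's
- die: Open forming die of dark steel, fixed to the bench: block 150 mm (x) by 190 mm (y) by 34 mm high, with a cavity 100 by 140 mm, 24 mm deep. Origin: centre of its underside, on the bench
- plate: Inspection plate, fixed, bright steel with four scribed lines, on rubber feet: 140 mm (x) by 180 mm (y), upper face 16 mm above the bench. Origin: centre of its underside, on the bench. The die and the plate stand side by side, either one on the left
- coach_bolt: Bystander: steel bolt lying on the bench between die and plate, 17x65x17 mm, origin under its centre
- rail_catch: Bystander: small wood-coloured block with a round metal end, between die and plate, 20x58x18 mm, origin under its centre
- angle_bracket: Bystander: metal angle bracket between die and plate, 30x75x34 mm, origin under its centre
- screw_box: Bystander: cardboard box at the back left, 60x90x46 mm, origin under its centre

How it is judged:
On the way, in this order (a step that is already met when the one before it is completed fails the run):
1. the top tray is peeled: tilted by more than 0.1 rad (6 degrees) with the tab's corner raised, while the opposite corner is still within 9 mm of its seat on the second tray (angle between tray_top's own z axis and vertical above 0.1 rad and z of tab_corner in the frame of lower_rim above 0.015 m and z of far_corner in the frame of lower_rim below 0.009 m and horizontal distance between tray_top and lower_rim below 0.03 m and contact force between tray_top and the fingers above 0.5 N), for 0.1 s.
2. the top tray is lifted clear out of the stack, both corners more than 40 mm above the second tray's rim (z of each of tab_corner, far_corner in the frame of lower_rim above 0.04 m and contact force between tray_top and die below 0.05 N), for 0.1 s.
At the end, for the whole second after the job is handed in: the top tray is held still in the gripper, within 0.3 rad (17 degrees) of level, its centre within 50 mm (horizontally) of the plate's centre, its underside more than 84 mm above the plate, touching neither plate, die nor stack; the two lower trays are home in the die (raised less than 5 mm) (horizontal distance between tray_top and plate below 0.05 m and height (world z) of each of tab_corner, far_corner, tray_top above 0.1 m and angle between tray_top's own z axis and vertical below 0.3 rad and linear speed of tray_top below 0.03 m/s and contact force between tray_top and the fingers above 1 N and contact force between tray_top and plate below 0.05 N and contact force between tray_top and die below 0.05 N and value of joint lower_trays below 0.005 m); the arm keeps its last pose, push and grip.
It fails at once if the two lower trays are pulled more than 6 mm up out of the die (value of joint lower_trays above 0.006 m).
It fails at once if a bystander is pushed more than 30 mm (distance of any of coach_bolt, rail_catch, angle_bracket, screw_box from where it was at the start of the episode above 0.03 m).
It also fails if it takes over 42 s, if anything falls off the work surface, if the arm or the gripper's body presses on something with over 40 N, if the wrist force passes 120 N, or if a joint passes its speed limit or range.

## Working session

There is one attempt and no reset: what is moved stays moved. The work goes in short steps, Python scripts to look and compute and a tool call to move; the robot and the scene stay as the last step left them, time stands still between calls to the robot, and variables do not carry over. Pictures are saved under pics/ and viewed, at most 10 in all, crops included, and the job is handed in when it is done.

Besides the shell and the picture viewer there is one more tool, called after "Call:" as name(argument=value, ...), one argument or row to a line, values as JSON. jog_arm: Moves the arm, as the interface text tells. Its arguments: {"type":"object","properties":{"increments":{"type":"array"},"grip_force":{"type":"number"}},"required":["increments"]}

```bash
ls; mkdir -p pics; python3 - <<'E'
from bench import ctrl, vision
import cv2
print(ctrl.get_state())
for n in ["scene","top"]:
    im=vision.get_image(n); cv2.imwrite(f"pics/{n}0.png",im["color"])
    print(n,im["fx"],im["cx"],im["cy"],im["extrinsics"])
    for t in ["tray_top","tab_grip","die","plate","coach_bolt","rail_catch","angle_bracket","screw_box"]:
        print(t,[(x["bbox"],round(x["conf"],2)) for x in vision.spot_in(n,t)[:2]])
E
```

```text
pics
{'time': 0.0, 'joint_positions': array([ 1.14310737,  0.32183898, -0.07006342,  1.45169389,  0.02258307,
        1.37079301, -0.05691992]), 'qd': array([ 0.00025068,  0.0008203 ,  0.00010458, -0.00098077, -0.00030983,
        0.00031094, -0.00014191]), 'joint_torque': array([-1.32998812e-04, -4.91281128e+01, -4.03564554e-01, -3.12526238e+01,
       -6.36726804e-02,  4.35681792e-02,  1.72794994e-04]), 'position': array([ 0.27761964, -0.5871082 ,  0.22144149]), 'tool_rot': array([-3.06342974e+00, -6.87899986e-01,  8.05609018e-04]), 'ft_force': array([ 0.2851748 , -0.46444994,  0.5600643 ]), 'torque': array([ 0.069934  , -0.00196006, -0.01957355]), 'grip_force': 0.0, 'grip_width': 0.999084175793559}
scene 467.98399083001067 251.96273897383838 189.06790194997438 [[-0.82597649 -0.56341939 -0.01792844  0.39570618]
 [-0.2010853   0.32420644 -0.92436729  0.25069129]
 [ 0.52661897 -0.75990051 -0.38108225  0.72989782]
 [ 0.          0.          0.          1.        ]]
tray_top [([271.6, 161.4, 347.3, 195.8], 0.98), ([166.7, 232.8, 252.4, 292.8], 0.46)]
tab_grip [([269.1, 165.3, 349.2, 19
[... 403 characters left out ...]
0.02505885 -0.99956122 -0.01579288 -0.15833487]
 [-0.98817172  0.02715794 -0.15092748  0.6015744 ]
 [ 0.15129016  0.01182401 -0.98841868  1.04949129]
 [ 0.          0.          0.          1.        ]]
tray_top [([278.0, 181.3, 338.6, 245.1], 0.93), ([239.9, 216.4, 250.9, 235.3], 0.54)]
tab_grip [([272.4, 185.0, 339.3, 246.9], 0.67), ([135.6, 141.2, 174.2, 165.0], 0.61)]
die [([265.7, 178.8, 348.9, 249.5], 0.83)]
plate [([233.8, 182.0, 248.9, 209.9], 0.74), ([139.0, 175.5, 207.2, 240.9], 0.61)]
coach_bolt [([240.7, 246.8, 245.9, 261.7], 0.42)]
rail_catch [([238.6, 216.2, 247.1, 236.9], 0.5)]
angle_bracket [([236.0, 183.4, 245.4, 207.8], 0.64)]
screw_box [([135.7, 141.0, 175.1, 166.0], 0.74)]
```

```bash
python3 - <<'E'
import cv2
a=cv2.imread("pics/top0.png")[120:280,120:370]; cv2.imwrite("pics/top0c.png",cv2.resize(a,None,fx=3.2,fy=3.2,interpolation=cv2.INTER_CUBIC))
a=cv2.imread("pics/scene0.png")[140:300,100:360]; cv2.imwrite("pics/scene0c.png",cv2.resize(a,None,fx=3,fy=3,interpolation=cv2.INTER_CUBIC))
E
```

```text
(no output)
```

View pics/top0c.png

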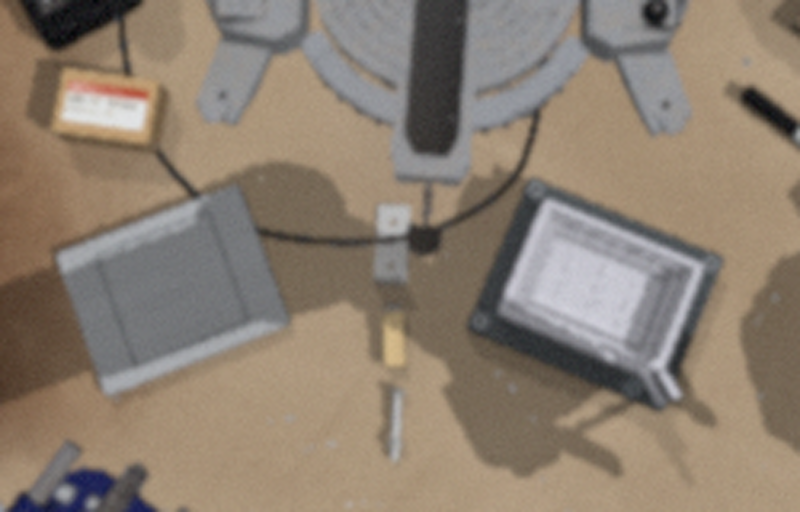

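View pics/scene0c.png

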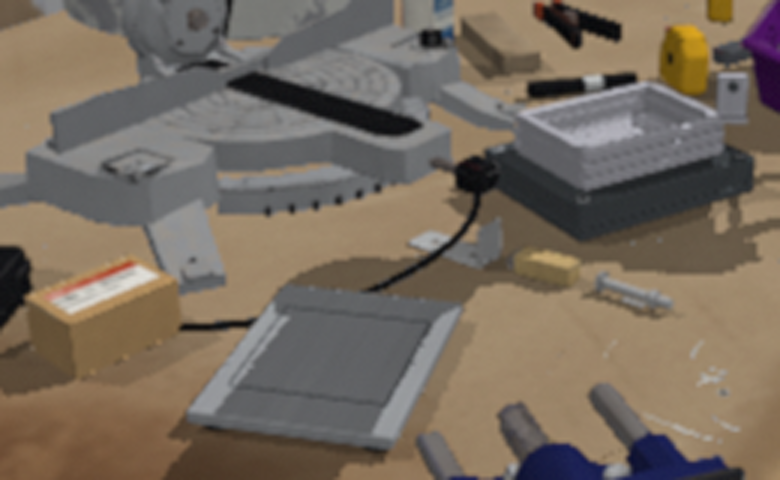

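The die is on the right, with its corners in the crop at about (537,180), (720,258), (655,408) and (470,330). The tab is at the lower right, around (663,378). The plate is on the left, with corners (237,183), (290,322), (110,395) and (57,253). The bystanders lie between them along column 395.

```bash
cat >h.py <<'E'
import numpy as np, cv2
from scipy.optimize import least_squares
from scipy.spatial.transform import Rotation as R
from bench import ctrl, vision
def proj(im,P):
    E=im["extrinsics"]; p=np.asarray(P)@E[:3,:3].T+E[:3,3]
    return np.c_[im["fx"]*p[:,0]/p[:,2]+im["cx"],im["fy"]*p[:,1]/p[:,2]+im["cy"]]
def place(q,L):
    c,s=np.cos(q[2]),np.sin(q[2]); L=np.asarray(L)
    return np.c_[q[0]+c*L[:,0]-s*L[:,1],q[1]+s*L[:,0]+c*L[:,1],L[:,2]]
def fit(im,L,uv,q0): 
    r=least_squares(lambda q:(proj(im,place(q,L))-uv).ravel(),q0)
    return r.x,np.abs(r.fun).max()
def rect(a,b,z): return [[a/2,b/2,z],[a/2,-b/2,z],[-a/2,-b/2,z],[-a/2,b/2,z]]
TAB=np.array([[-97*55/93.,-97*75/93.,94]])/1000
E
python3 - <<'E'
from h import *
im=vision.get_image("top")
f=lambda a:np.array(a)/3.2+120-0.34
d,e=fit(im,rect(.15,.19,.034),f([(537,180),(720,258),(655,408),(470,330)]),[.55,-.3,0])
t,e2=fit(im,rect(.11,.15,.070),f([(545,192),(708,260),(651,372),(498,305)]),[.55,-.3,0])
p,e3=fit(im,rect(.14,.18,.016),f([(237,183),(290,322),(110,395),(57,253)])[[3,0,1,2]],[.55,.1,0])
print("die",d,e,"tray",t,e2,"plate",p,e3)
for q in(d,t): 
    g=place(q,TAB); print(g, (proj(im,g+[[0,0,.014]])-120+.34)*3.2, np.linalg.norm(g[0,:2]))
    dd=R.from_euler('z',q[2]).apply([-55,-75,0]);print("outward ang",np.arctan2(dd[1],dd[0]))
c=vision.get_image("scene"); print(proj(c,place(t,rect(.11,.15,.07))),proj(c,place(t,TAB)))
print((proj(c,place(t,TAB))-[100,140])*3)
s=ctrl.get_state(); print(R.from_rotvec(s["tool_rot"]).as_matrix())
E
```

```text
die [ 0.53250989 -0.33272428 -0.44179947] 2.1873473306267783 tray [ 0.538857   -0.33282193 -0.45012966] 1.4902784528494522 plate [0.5494101  0.04986214 0.35788051] 0.8902927108250935
[[ 0.44720557 -0.37891151  0.094     ]] [[667.64612773 385.90430578]] 0.5861456765918409
outward ang -2.6453446319129723
[[ 0.45317089 -0.37829697  0.094     ]] [[666.49370569 378.63862827]] 0.5903155538393785
outward ang -2.653674817410744
[[268.60943445 176.84152708]
 [313.89613771 166.58934473]
 [339.22445072 178.4547832 ]
 [291.97472566 190.18568695]] [[341.26924128 169.90216808]]
[[723.80772384  89.70650424]]
[[ 9.03946998e-01  4.27644508e-01  1.23381268e-05]
 [ 4.27644506e-01 -9.03946989e-01 -1.32903358e-04]
 [-4.56823787e-05  1.25413924e-04 -9.99999991e-01]]
```

The tray and die fits agree. The predicted tab pixel in the scene view is within 3 px. The tool is nearly aligned already, so I'll move most of the way.

Call:
jog_arm(
  increments=[
    {"tx": 36,"ty": -17,"tz": 0,"wz": -0.01},
    {"tx": 72,"ty": -34,"tz": 0,"wz": -0.02},
    {"tx": 108,"ty": -51,"tz": 0,"wz": -0.03},
    {"tx": 144,"ty": -68,"tz": 0,"wz": -0.04},
    {"tx": 175,"ty": -83,"tz": 0,"wz": -0.05},
  ],
)

```text
validation failed for argument at $.in...
```

Call:
jog_arm(
  increments=[
    {"tx": 36,"ty": -17,"tz": 0},
    {"tx": 65,"ty": -30,"tz": 0},
    {"tx": 65,"ty": -30,"tz": 0},
    {"tx": 65,"ty": -30,"tz": 0},
    {"tx": 65,"ty": -30,"tz": 0},
  ],
)

```text
validation failed for argument at $.in...
```

```bash
python3 - <<'E'
from h import *
im=vision.get_image("wrist"); cv2.imwrite("pics/w1.png",im["color"])
s=ctrl.get_state(); print(s["position"],R.from_rotvec(s["tool_rot"]).as_matrix().round(3),s["ft_force"])
t=[.5389,-.3328,-.4501]
print(im["fx"],proj(im,place(t,TAB+[[0,0,.014]])),proj(im,place(t,rect(.11,.15,.07))))
E
```

```text
[ 0.27790193 -0.58761157  0.22258475] [[ 0.904  0.428 -0.   ]
 [ 0.428 -0.904 -0.   ]
 [-0.     0.    -1.   ]] [ 1.08847414  0.30025726 -1.05114514]
330.403833279847 [[  73.90138829 -172.00040239]] [[  39.88870656 -540.16666403]
 [ 208.22517131 -266.06593359]
 [  98.36115567 -140.60083619]
 [ -71.81198494 -367.57710463]]
```

View pics/w1.png

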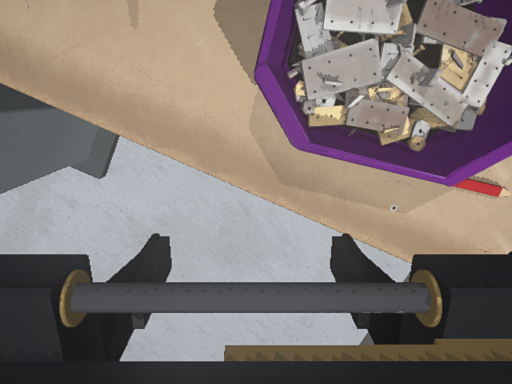

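The calls were refused, so the arm has not moved; each row probably needs all its keys. The wrist view shows a purple tub ahead, at about (265–512, 0–185). I'll check where it lies.

```bash
python3 - <<'E'
from h import *
im=vision.get_image("wrist"); E=im["extrinsics"]; C=-E[:3,:3].T@E[:3,3]; print(C)
for u,v in [(265,75),(300,145),(450,180),(512,150)]:
  for z in(0,.08):
    d=E[:3,:3].T@[(u-im["cx"])/im["fx"],(v-im["cy"])/im["fy"],1]; print(u,v,z,(C+d*(z-C[2])/d[2]).round(3))
E
```

```text
[ 0.35476015 -0.55129239  0.38465915]
265 75 0 [ 0.377 -0.559  0.   ]
265 75 0.08 [ 0.372 -0.557  0.08 ]
300 145 0 [ 0.326 -0.63   0.   ]
300 145 0.08 [ 0.332 -0.613  0.08 ]
450 180 0 [ 0.366 -0.813  0.   ]
450 180 0.08 [ 0.363 -0.758  0.08 ]
512 150 0 [ 0.427 -0.857  0.   ]
512 150 0.08 [ 0.412 -0.793  0.08 ]
```

View pics/top0.png

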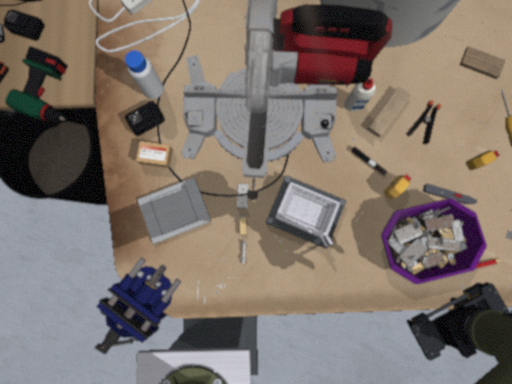

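The tub is low and off the path at z 0.22. I'll resend the move with every key in each row.

Call:
jog_arm(
  increments=[
    {"tx": 36,"ty": -17,"tz": 0,"wx": 0,"wy": 0,"wz": -0.01,"gripper": 1},
    {"tx": 72,"ty": -34,"tz": 0,"wx": 0,"wy": 0,"wz": -0.02,"gripper": 1},
    {"tx": 108,"ty": -51,"tz": 0,"wx": 0,"wy": 0,"wz": -0.03,"gripper": 1},
    {"tx": 144,"ty": -68,"tz": 0,"wx": 0,"wy": 0,"wz": -0.04,"gripper": 1},
    {"tx": 175,"ty": -83,"tz": 0,"wx": 0,"wy": 0,"wz": -0.05,"gripper": 1},
  ],
  grip_force=40,
)

```text
time: 1.52
position: [0.4025, -0.4352, 0.2229]
tool_rot: [3.046, 0.768, 0.001]
ft_force: [-0.3, -0.6, -0.1]
grip_width: 0.997
grip_force: 0.0
```

Call:
jog_arm(
  increments=[
    {"tx": 30,"ty": -14,"tz": 0,"wx": 0,"wy": 0,"wz": 0,"gripper": 1},
    {"tx": 60,"ty": -25,"tz": 0,"wx": 0,"wy": 0,"wz": 0,"gripper": 1},
    {"tx": 66,"ty": -28,"tz": 0,"wx": 0,"wy": 0,"wz": 0,"gripper": 1},
    {"tx": 66,"ty": -28,"tz": 0,"wx": 0,"wy": 0,"wz": 0,"gripper": 1},
    {"tx": 66,"ty": -28,"tz": 0,"wx": 0,"wy": 0,"wz": 0,"gripper": 1},
  ],
  grip_force=40,
)

```text
time: 1.93
position: [0.4452, -0.3825, 0.2227]
tool_rot: [3.046, 0.765, -0.001]
ft_force: [-0.3, -0.6, 0.4]
grip_width: 0.999
grip_force: 0.0
```

```bash
python3 - <<'E'
from h import *
im=vision.get_image("wrist"); cv2.imwrite("pics/w2.png",im["color"])
s=ctrl.get_state(); print(s["time"],s["position"],R.from_rotvec(s["tool_rot"]).as_matrix().round(3),s["ft_force"])
t=[.5389,-.3328,-.4501]
print(proj(im,place(t,TAB+[[0,0,.014]])),proj(im,place(t,rect(.11,.15,.07))))
E
```

```text
1.9833 [ 0.44431378 -0.38351639  0.22251092] [[ 0.882  0.47  -0.001]
 [ 0.47  -0.882 -0.001]
 [-0.001  0.001 -1.   ]] [ 0.47078769 -1.22376835  0.3043594 ]
[[249.86305918 182.89801709]] [[250.82124327 -57.8114663 ]
 [347.10496905  99.44155452]
 [249.86779723 168.57426991]
 [147.56869067  30.95526113]]
```

View pics/w2.png

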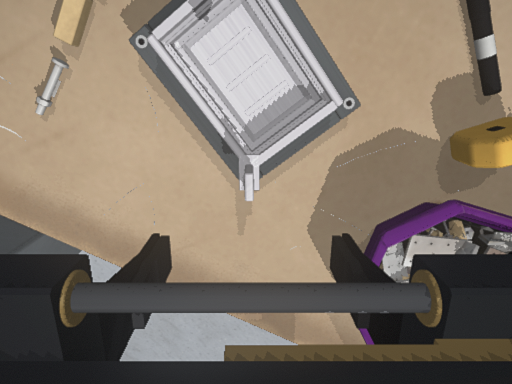

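The tab's top face spans about (249, 169–200), centre about (249,184). The prediction was (250,183), so the fit is confirmed. I'll descend, narrowing the fingers on the way.

Call:
jog_arm(
  increments=[
    {"tx": 5,"ty": 0,"tz": 25,"wx": 0,"wy": 0,"wz": 0,"gripper": 0.5},
    {"tx": 10,"ty": -1,"tz": 55,"wx": 0,"wy": 0,"wz": 0,"gripper": 0.5},
    {"tx": 10,"ty": -1,"tz": 85,"wx": 0,"wy": 0,"wz": 0,"gripper": 0.5},
    {"tx": 10,"ty": -1,"tz": 105,"wx": 0,"wy": 0,"wz": 0,"gripper": 0.5},
    {"tx": 10,"ty": -1,"tz": 105,"wx": 0,"wy": 0,"wz": 0,"gripper": 0.5},
  ],
  grip_force=40,
)

```text
time: 2.4
position: [0.4493, -0.3764, 0.1123]
tool_rot: [-3.042, -0.758, 0.01]
ft_force: [0.1, 1.1, 0.7]
grip_width: 0.706
grip_force: 0.0
```

Call:
jog_arm(
  increments=[
    {"tx": 0,"ty": 0,"tz": 15,"wx": 0,"wy": 0,"wz": 0,"gripper": 0.5},
    {"tx": 0,"ty": 0,"tz": 30,"wx": 0,"wy": 0,"wz": 0,"gripper": 0.5},
    {"tx": 0,"ty": 0,"tz": 40,"wx": 0,"wy": 0,"wz": 0,"gripper": 0.5},
    {"tx": 0,"ty": 0,"tz": 40,"wx": 0,"wy": 0,"wz": 0,"gripper": 0.5},
    {"tx": 0,"ty": 0,"tz": 40,"wx": 0,"wy": 0,"wz": 0,"gripper": 0.5},
  ],
  grip_force=40,
)

```text
time: 2.82
position: [0.4535, -0.3773, 0.0781]
tool_rot: [3.047, 0.762, -0.0]
ft_force: [0.5, 0.2, 0.8]
grip_width: 0.505
grip_force: 0.0
```

Call:
jog_arm(
  increments=[
    {"tx": 0,"ty": 0,"tz": 0,"wx": 0,"wy": 0,"wz": 0,"gripper": 0},
    {"tx": 0,"ty": 0,"tz": 0,"wx": 0,"wy": 0,"wz": 0,"gripper": 0},
    {"tx": 0,"ty": 0,"tz": 0,"wx": 0,"wy": 0,"wz": 0,"gripper": 0},
    {"tx": 0,"ty": 0,"tz": 0,"wx": 0,"wy": 0,"wz": 0,"gripper": 0},
    {"tx": 0,"ty": 0,"tz": 0,"wx": 0,"wy": 0,"wz": 0,"gripper": 0},
  ],
  grip_force=40,
)

```text
time: 3.23
position: [0.4541, -0.3765, 0.078]
tool_rot: [3.046, 0.765, 0.001]
ft_force: [0.0, -0.1, -0.6]
grip_width: 0.209
grip_force: 0.0
```

Call:
jog_arm(
  increments=[
    {"tx": 0,"ty": 0,"tz": 0,"wx": 0,"wy": 0,"wz": 0,"gripper": 0},
    {"tx": 0,"ty": 0,"tz": 0,"wx": 0,"wy": 0,"wz": 0,"gripper": 0},
    {"tx": 0,"ty": 0,"tz": 0,"wx": 0,"wy": 0,"wz": 0,"gripper": 0},
    {"tx": 0,"ty": 0,"tz": 0,"wx": 0,"wy": 0,"wz": 0,"gripper": 0},
    {"tx": 0,"ty": 0,"tz": 0,"wx": 0,"wy": 0,"wz": 0,"gripper": 0},
  ],
  grip_force=60,
)

```text
time: 3.65
position: [0.4539, -0.3762, 0.0777]
tool_rot: [-3.047, -0.765, 0.0]
ft_force: [-0.9, 0.7, 1.8]
grip_width: 0.086
grip_force: 60.0
```

Gripped: the width is 0.086, about 7.5 mm, against an 8 mm tab. Now I'll peel about the far corner, 184 mm ahead and 20 mm below the TCP.

Call:
jog_arm(
  increments=[
    {"tx": 0.4,"ty": 0,"tz": -3.7,"wx": 0,"wy": -0.02,"wz": 0,"gripper": 0},
    {"tx": 1,"ty": 0,"tz": -7.3,"wx": 0,"wy": -0.04,"wz": 0,"gripper": 0},
    {"tx": 1.5,"ty": 0,"tz": -11,"wx": 0,"wy": -0.06,"wz": 0,"gripper": 0},
    {"tx": 2.2,"ty": 0,"tz": -14.7,"wx": 0,"wy": -0.08,"wz": 0,"gripper": 0},
    {"tx": 2.9,"ty": 0,"tz": -18.3,"wx": 0,"wy": -0.1,"wz": 0,"gripper": 0},
  ],
  grip_force=60,
)

```text
time: 4.07
position: [0.4564, -0.3744, 0.096]
tool_rot: [3.02, 0.759, -0.155]
ft_force: [-0.0, 1.1, -3.0]
grip_width: 0.09
grip_force: 60.0
```

Call:
jog_arm(
  increments=[
    {"tx": 0.4,"ty": 0,"tz": -3.7,"wx": 0,"wy": -0.02,"wz": 0,"gripper": 0},
    {"tx": 1,"ty": 0,"tz": -7.3,"wx": 0,"wy": -0.04,"wz": 0,"gripper": 0},
    {"tx": 1.5,"ty": 0,"tz": -11,"wx": 0,"wy": -0.06,"wz": 0,"gripper": 0},
    {"tx": 1.5,"ty": 0,"tz": -11,"wx": 0,"wy": -0.06,"wz": 0,"gripper": 0},
    {"tx": 1.5,"ty": 0,"tz": -11,"wx": 0,"wy": -0.06,"wz": 0,"gripper": 0},
  ],
  grip_force=60,
)

```text
time: 4.48
position: [0.4587, -0.3738, 0.1068]
tool_rot: [3.0, 0.754, -0.242]
ft_force: [-1.7, 0.9, -1.8]
grip_width: 0.089
grip_force: 60.0
```

```bash
python3 - <<'E'
from h import *
im=vision.get_image("scene"); a=im["color"][130:240,240:370]
cv2.imwrite("pics/s3.png",cv2.resize(a,None,fx=5,fy=5,interpolation=cv2.INTER_CUBIC))
s=ctrl.get_state(); print(s["time"],s["position"],s["ft_force"],s["torque"],s["grip_width"])
E
```

```text
4.5333 [ 0.45857448 -0.37377353  0.10666811] [-1.38880752  0.8024718  -1.91800307] [0.41210136 0.27525081 0.18186709] 0.08899447324821637
```

View pics/s3.png

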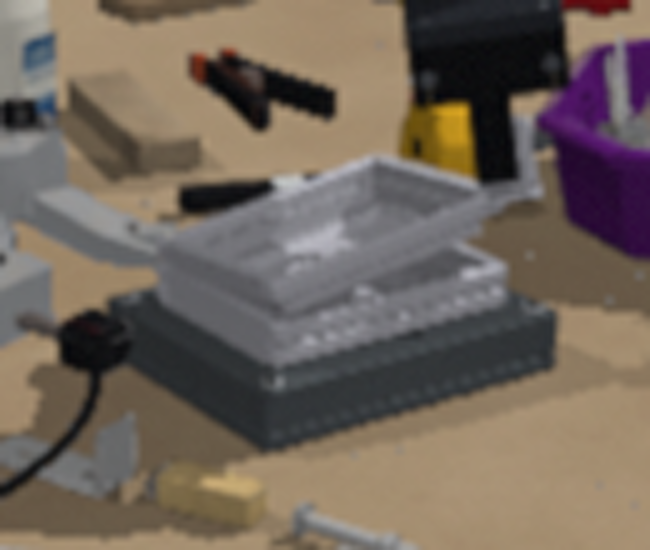

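The tray is clearly tilted, with the tab end up and the far corner at crop (165,260) on the stack, and the lower trays are home. I'll lift straight up with the tilt kept.

Call:
jog_arm(
  increments=[
    {"tx": -0.6,"ty": 0,"tz": -4,"wx": 0,"wy": 0,"wz": 0,"gripper": 0},
    {"tx": -1.3,"ty": 0,"tz": -8,"wx": 0,"wy": 0,"wz": 0,"gripper": 0},
    {"tx": -1.9,"ty": 0,"tz": -12,"wx": 0,"wy": 0,"wz": 0,"gripper": 0},
    {"tx": -2.6,"ty": 0,"tz": -16,"wx": 0,"wy": 0,"wz": 0,"gripper": 0},
    {"tx": -3.2,"ty": 0,"tz": -20,"wx": 0,"wy": 0,"wz": 0,"gripper": 0},
  ],
  grip_force=60,
)

```text
time: 4.95
position: [0.4593, -0.3743, 0.128]
tool_rot: [2.999, 0.751, -0.238]
ft_force: [0.6, 0.5, -1.8]
grip_width: 0.086
grip_force: 60.0
```

Call:
jog_arm(
  increments=[
    {"tx": -1.6,"ty": 0,"tz": -10,"wx": 0,"wy": 0,"wz": 0,"gripper": 0},
    {"tx": -3.9,"ty": 0,"tz": -24,"wx": 0,"wy": 0,"wz": 0,"gripper": 0},
    {"tx": -6.4,"ty": 0,"tz": -40,"wx": 0,"wy": 0,"wz": 0,"gripper": 0},
    {"tx": -9,"ty": 0,"tz": -56,"wx": 0,"wy": 0,"wz": 0,"gripper": 0},
    {"tx": -11.2,"ty": 0,"tz": -70,"wx": 0,"wy": 0,"wz": 0,"gripper": 0},
  ],
  grip_force=60,
)

```text
time: 5.37
position: [0.4593, -0.3739, 0.1999]
tool_rot: [2.999, 0.752, -0.239]
ft_force: [0.4, 0.9, -1.6]
grip_width: 0.085
grip_force: 60.0
```

```bash
python3 - <<'E'
from h import *
im=vision.get_image("scene"); a=im["color"][80:240,200:380]
cv2.imwrite("pics/s4.png",cv2.resize(a,None,fx=3.7,fy=3.7,interpolation=cv2.INTER_CUBIC))
s=ctrl.get_state(); print(s["time"],s["position"],R.from_rotvec(s["tool_rot"]).as_matrix().round(3),s["ft_force"],s["torque"],s["grip_width"])
E
```

```text
5.4167 [ 0.46060523 -0.37479179  0.20309474] [[ 0.871  0.472 -0.135]
 [ 0.465 -0.882 -0.079]
 [-0.156  0.006 -0.988]] [ 2.05521031 -0.98419794  0.74991613] [-0.11924696 -0.23009892  0.00446097] 0.08315683846914769
```

View pics/s4.png

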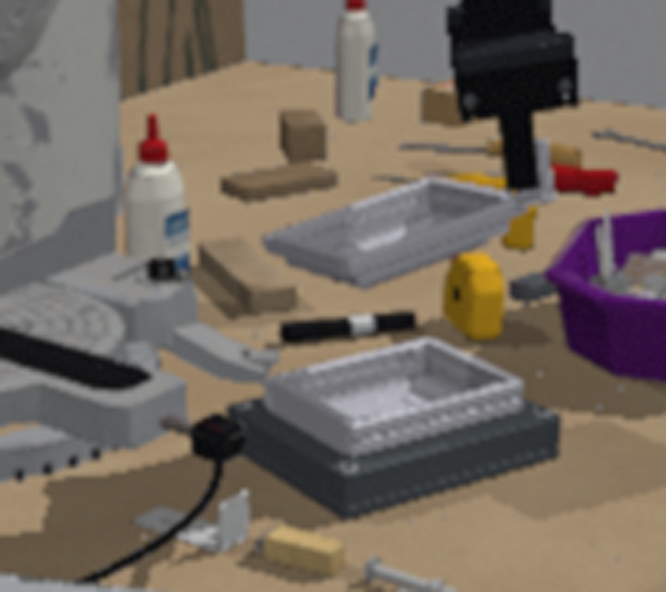

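The tray is clear of the stack, held at about the gripper's tilt, and the lower trays are home. I'll level it and raise it a little, then cross to the plate.

Call:
jog_arm(
  increments=[
    {"tx": -1,"ty": 0,"tz": -6,"wx": 0,"wy": 0.03,"wz": 0,"gripper": 0},
    {"tx": -2.4,"ty": 0,"tz": -15,"wx": 0,"wy": 0.06,"wz": 0,"gripper": 0},
    {"tx": -4,"ty": 0,"tz": -25,"wx": 0,"wy": 0.1,"wz": 0,"gripper": 0},
    {"tx": -5.6,"ty": 0,"tz": -35,"wx": 0,"wy": 0.13,"wz": 0,"gripper": 0},
    {"tx": -6.4,"ty": 0,"tz": -40,"wx": 0,"wy": 0.16,"wz": 0,"gripper": 0},
  ],
  grip_force=60,
)

```text
time: 5.83
position: [0.4593, -0.3742, 0.2401]
tool_rot: [3.045, 0.764, 0.004]
ft_force: [0.2, 0.6, -2.3]
grip_width: 0.084
grip_force: 60.0
```

Call:
jog_arm(
  increments=[
    {"tx": 4,"ty": -7,"tz": 0,"wx": 0,"wy": 0,"wz": 0,"gripper": 0},
    {"tx": 12,"ty": -22,"tz": 0,"wx": 0,"wy": 0,"wz": 0,"gripper": 0},
    {"tx": 24,"ty": -44,"tz": 0,"wx": 0,"wy": 0,"wz": 0,"gripper": 0},
    {"tx": 36,"ty": -66,"tz": 0,"wx": 0,"wy": 0,"wz": 0,"gripper": 0},
    {"tx": 48,"ty": -88,"tz": 0,"wx": 0,"wy": 0,"wz": 0,"gripper": 0},
  ],
  grip_force=60,
)

```text
time: 6.25
position: [0.4594, -0.2713, 0.2377]
tool_rot: [-3.046, -0.765, 0.002]
ft_force: [0.3, -0.7, -0.5]
grip_width: 0.09
grip_force: 60.0
```

Call:
jog_arm(
  increments=[
    {"tx": 12,"ty": -22,"tz": 0,"wx": 0,"wy": 0,"wz": 0,"gripper": 0},
    {"tx": 24,"ty": -44,"tz": 0,"wx": 0,"wy": 0,"wz": 0,"gripper": 0},
    {"tx": 36,"ty": -66,"tz": 0,"wx": 0,"wy": 0,"wz": 0,"gripper": 0},
    {"tx": 48,"ty": -88,"tz": 0,"wx": 0,"wy": 0,"wz": 0,"gripper": 0},
    {"tx": 60,"ty": -110,"tz": 0,"wx": 0,"wy": 0,"wz": 0,"gripper": 0},
  ],
  grip_force=60,
)

```text
time: 6.67
position: [0.4601, -0.1458, 0.2379]
tool_rot: [3.046, 0.766, -0.002]
ft_force: [0.2, 0.3, -1.6]
grip_width: 0.087
grip_force: 60.0
```

Call:
jog_arm(
  increments=[
    {"tx": 12,"ty": -22,"tz": 0,"wx": 0,"wy": 0,"wz": 0,"gripper": 0},
    {"tx": 24,"ty": -44,"tz": 0,"wx": 0,"wy": 0,"wz": 0,"gripper": 0},
    {"tx": 36,"ty": -66,"tz": 0,"wx": 0,"wy": 0,"wz": 0,"gripper": 0},
    {"tx": 48,"ty": -88,"tz": 0,"wx": 0,"wy": 0,"wz": 0,"gripper": 0},
    {"tx": 60,"ty": -110,"tz": 0,"wx": 0,"wy": 0,"wz": 0,"gripper": 0},
  ],
  grip_force=60,
)

```text
time: 7.08
position: [0.4607, -0.0207, 0.2379]
tool_rot: [3.046, 0.766, -0.002]
ft_force: [1.4, -0.7, -1.1]
grip_width: 0.088
grip_force: 60.0
```

Call:
jog_arm(
  increments=[
    {"tx": 8,"ty": -15,"tz": 0,"wx": 0,"wy": 0,"wz": 0,"gripper": 0},
    {"tx": 13,"ty": -24,"tz": 0,"wx": 0,"wy": 0,"wz": 0,"gripper": 0},
    {"tx": 14,"ty": -26,"tz": 0,"wx": 0,"wy": 0,"wz": 0,"gripper": 0},
    {"tx": 14,"ty": -26,"tz": 0,"wx": 0,"wy": 0,"wz": 0,"gripper": 0},
    {"tx": 14,"ty": -26,"tz": 0,"wx": 0,"wy": 0,"wz": 0,"gripper": 0},
  ],
  grip_force=60,
)

```text
time: 7.5
position: [0.4615, 0.0055, 0.2381]
tool_rot: [3.047, 0.763, -0.001]
ft_force: [0.9, 0.5, -1.7]
grip_width: 0.087
grip_force: 60.0
```

```bash
python3 - <<'E'
from h import *
im=vision.get_image("scene"); cv2.imwrite("pics/s5.png",im["color"])
b=vision.spot_in("scene","tray_top")[:1]; print(b)
s=ctrl.get_state(); M=R.from_rotvec(s["tool_rot"]).as_matrix(); p=s["position"]
print(s["time"],p,M.round(3),s["ft_force"],s["torque"],s["grip_width"],s["qd"].round(3))
c=p+M@[.097,0,.04]; print("centre",c, c-[.5494,.0499,0])
rim=[p+M@R.from_euler('z',0).apply(v) for v in []]
E
```

```text
[{'bbox': [162.5, 141.3, 266.1, 188.6], 'conf': 0.8}]
7.6 [0.46154972 0.00522172 0.23808954] [[ 0.883  0.47  -0.   ]
 [ 0.47  -0.883 -0.   ]
 [-0.001  0.    -1.   ]] [-0.26389332 -0.60738184 -1.63584977] [-0.08223596  0.15329959 -0.02719971] 0.084185629091221 [ 0.001  0.001 -0.001 -0.002 -0.005  0.001 -0.001]
centre [0.54714387 0.05080782 0.19803269] [-0.00225613  0.00090782  0.19803269]
```

View pics/s5.png

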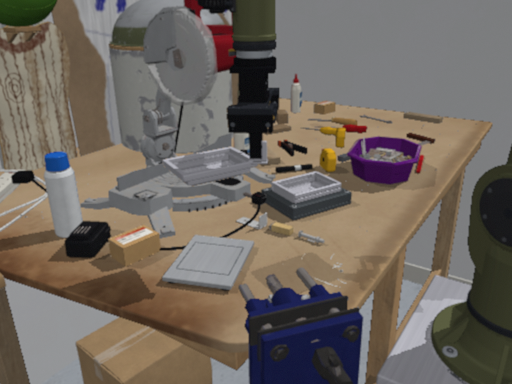

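The tray is held upright, with its rim at about (165–262, 148–185), above the plate at (168–252, 236–287). I'll compare its level against the level-tray projection and hand in if they match.

```bash
python3 - <<'E'
from h import *
im=vision.get_image("scene")
for tilt in (0,.15):   # sag about pinch axis
    L=np.array(rect(.11,.15,.032)); G=np.array([-.0574,-.0782,.059])
    ax=np.array([-75,55,0])/93.; 
    P=R.from_rotvec(-tilt*ax).apply(L-G); P=R.from_euler('z',-.4501).apply(P)+[.4615,.0052,.257]
    uv=proj(im,P); print(tilt,P[:,2].round(3),uv.min(0).round(),uv.max(0).round())
    if tilt==0: ok=np.abs(uv.min(0)[0]-162.5)<8 and abs(uv.max(0)[1]-(188.6-6))<10
print(ok)
if ok: print(ctrl.close_job())
E
```

```text
0 [0.23 0.23 0.23 0.23] [158. 146.] [254. 176.]
0.15 [0.259 0.241 0.231 0.249] [155. 141.] [252. 166.]
True
the job is handed in; nothing more can be done
None
```

The job is handed in; no score came back. The top tray was peeled tab corner first and lifted out with the lower trays looking home. It was held still, about level, within 3 mm of the plate's measured centre and roughly 18 cm above it.

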